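Drop two rejected tubes through the sprung flap of a discard box

ROBOT

A 6-joint arm with a two-finger parallel gripper is mounted at the origin on a cart in front of the work surface, level with it; the furniture and walls round the work are solid. World frame = base frame: x ahead of the robot, y to its left, z up, the work surface at z = 0. Lengths are in m, angles in rad, forces in N, time in s.
With the tool pointing down it reaches from about 0.375 to 0.975 m from the base axis. Payload 3.8 kg.
Tool frame: the origin (TCP) lies on the centre line of the jaws, within the pads' length; the fingertips stand 14 mm ahead of it and the grasp point (between the pads) lies 5 mm behind it; z points along the fingers, y is the line along which they close (so a half turn about z gives the same grasp; the last joint's range is limited). The gripper opens to 85 mm and grips with 20 to 120 N. Pads are 22 mm wide; open, the fingers measure 114 mm over their backs; the gripper's body (76 mm by 85 mm) begins 54 mm behind the grasp point. The pads swing forward as they close: fully open they stand 13 mm farther back than shut.
Start: joints at [-1.311, 0.264, 1.604, -0, 1.274, -0.037], TCP at [0.197, -0.645, 0.245] pointing down, gripper open.
Joint ranges: [-2.63, 2.63], [-0.94, 2.18], [0.31, 2.57], [-1.31, 4.45], [0, 2.66], [-2.55, 2.55]. Speed limits (rad/s): [2.57, 2.57, 3.14, 3.14, 3.14, 3.14].

INTERFACE

Orientations are given as a rotation vector (axis times angle).
In Python, from workcell import bot, eyes, spot_in gives the robot as it stands.
- The arm moves only by the tool carry_out, never from a script. Its argument "series" is text: rows parted by semicolons, each of 4 numbers parted by spaces: the shift along the world's x, y, z in m, then the turn about the world's z in degrees. In form: tx ty tz roll; .... A call has 1 to 20 rows; each row shifts and turns the commanded pose from where the row before left it; what a row does not reach is not made up. A row lasts 1/8 s, in which the tool goes at most 62.5 mm and 10.7 degrees, less where a joint would pass 70% of its speed; a pose out of reach is approached as far as the arm can. A call is refused whole if a number of a shift passes 0.0625 or a number of a turn 10.7, either way. A call with a gripper value outside its range is refused whole. "jaw" is the gripper command: -1 is shut, 1 is fully open, values between are in proportion, set as the call begins (left out, the last holds). The fingers move at their own pace and stop on an object; "grip_force" is the grip in N (left out, the last holds). Time passes only in rows, so rows that do not move let the fingers close. It gives the time, the measured TCP pose, the force, the opening and the grip force at its end, in the units of the state.
- bot.read_state(): the state, without advancing time (a new reading comes with each control period).
- eyes.read_camera(name): name is "side" or "top"; returns (picture, depth): 400x640x3 uint8, blue, green, red; 400x640 float32, m along the optical axis (not along the pixel's ray), 0 where there is no reading.
- eyes.get_calibration(name): a dict with "K" (3x3 intrinsics, pixels), "distortion" ([k1, k2, p1, p2, k3] as OpenCV has them; the pictures are not rectified), "position" and "rotation" of the camera in the world. Camera axes: x right, y down, z forward; pixel columns grow to the right and rows downward; lengths in m; the calibration is good to about 2 mm. A picture is of the moment at which its call begins. get_calibration takes no time and is no camera call.
- bot.finish_job(): hands the job in; it is judged then, once.
Trained networks look in the newest picture that a camera, given by its name, has taken for a name from the list of things; names that differ only in an ending like _2 or _b are one class to them, and where a whole thing is asked for, a point or a joint stands for the part that bears it (a point fixed in the world has none). Each returns a list of dicts, best first, with "score" (0 to 1); they miss things now and then, are a little off and sometimes report something else, mostly with a low value. They report only what shows in the picture. A call takes as long as a camera call. They do not tell look-alikes from the thing itself.
- spot_in(camera, target): "rect" ([centre column, centre row, width, height] in pixels, round what is visible of it).
The state is a dict: "time": time; "q": joint angles; "joint_vel": joint speeds; "joint_torque": joint torques, N m; "tool_pos": TCP position; "tcp_rot": TCP orientation; "wrist_force": force on the tool from outside, world axes, zero at the start; "torque": the same for the moment, N m; "width": opening from 0.0 (shut) to 1.0 (fully open); "grip_force": force on a finger pad.
Only numpy, scipy, OpenCV 4.12 (cv2) and the standard library are available. Lean on these libraries where they do the work, as an engineer would, in place of code of your own. Each camera call takes 0.05 s, during which the arm holds its last target. There are 200 camera calls.

TASK

Two rejected sample tubes are lying on the loading shelf of the bench discard box. Get them off the shelf and down through the box's sprung flap, holding the flap open until both have dropped out of sight inside, then let it spring fully shut. Leave the things lying round the box where they are, including the good tube on the worktop.

Things in the scene. Friction and masses are not known exactly. Their poses are not given: they have to be found in the camera images.
- discard_box: White plastic bench discard box, 280 (x) x 232 (y) x 127 mm high, fixed to the worktop, open above. Origin: centre of its underside; +x to its back (hinge side, away from the robot), +y left; turned up to 0.35 rad. Top, front to back: loading shelf, flush sprung flap, hinge housing (from x = 108 mm). Rims above the shelf: sides 12, front 4, housing 12 mm; walls 4 mm thick.
- shelf_lane (a point): Middle of the steel loading shelf (x = -136 to +13 mm of the box, 115 mm high), in the rejects' lane: box x = -62, y = +31 mm. The lane runs along x over shelf and flap, y = -48 to +112 mm; a rail at y = -50 mm, 12 mm high, parts it from the thumb pad's bay (y = -52 to -112 mm).
- shelf_edge (a point): Edge between the shelf and the free edge of the shut flap, mid-lane: box x = +13, y = +31 mm, 115 mm high; fixed.
- flap (a joint): Steel flap, 87 (x) x 220 (y) x 4 mm, the box's only way in, hinged at its back edge (box x = 104 mm, 113 mm high). 0 rad = shut, level with the shelf; grows to a stop at 1.0 as its free edge by the shelf swings down inside. Sprung shut (0.21 N m, 0.36 N m at the stop; lightly damped); tubes lying on it do not open it; from about 0.6 to 0.7 rad they slide off its free edge into the bin.
- thumb_pad (a point): Centre of the top of the ribbed black thumb pad on the flap's right part, 50 (x) x 44 (y) mm, 10 mm above the flap; moves with it. Flap shut: box x = +54, y = -81 mm, 125 mm high. Pressing here takes about 5 N at first, 7 to 10 N near the stop. A blunt tip 22 mm deep in x, going straight down here, has the flap about 0.6 rad open 27 mm lower and 0.8 rad open 38 mm lower.
- bin_floor (a point): Centre of the hidden bin's floor, 10 mm high; the bin reaches under the shelf, inside the walls, and is about 100 mm deep.
- reject_a: Rejected 15 ml conical tube with screw cap, 119 mm long (own y), 20 mm high, about 16 g, lying across the near half of the shelf; origin in the middle of its underside. It slides, it does not roll: its foot is 14 mm wide, so push low (up to about 7 mm above the shelf) or it topples.
- reject_b: Second rejected tube, like reject_a, lying across the shelf nearer to the flap.
- good_tube: A good tube of the same kind, lying on the worktop left of the box; not to be disturbed.
- falcon_rack: White rack with four upright capped tubes, 65 x 120 x 122 mm, standing on the worktop left of the box; origin under its centre; not to be disturbed.
- bench_timer: Flat digital timer, 66 x 66 x 19 mm, on the worktop right of the box; origin under its centre; not to be disturbed.
- marker: Marker pen, 132 mm long (along its own y), 18 mm high, on the worktop right of the box; not to be disturbed.
Things that resemble listed ones, but are neither listed nor needed, are in the scene too. Leave any purple or yellow look-alike of the reject_a alone.

How it is judged:
On the way:
1. both tubes have dropped inside the box while the flap is held open (z of reject_a in the frame of discard_box between -0.005 and 0.06 m and x of reject_a in the frame of discard_box between -0.136 and 0.136 m and y of reject_a in the frame of discard_box between -0.112 and 0.112 m and z of reject_b in the frame of discard_box between -0.005 and 0.06 m and x of reject_b in the frame of discard_box between -0.136 and 0.136 m and y of reject_b in the frame of discard_box between -0.112 and 0.112 m and value of joint flap above 0.3 rad), for 0.2 s.
At the end, for the whole second after the job is handed in: Both rejected tubes lie at rest inside the bin of the discard box (within its walls, their origins below 80 mm height), the flap has sprung shut (joint below 0.05 rad), and the flap was still open (over 0.3 rad) for 0.2 s after both had dropped in (origins below 60 mm) (z of reject_a in the frame of discard_box between -0.005 and 0.08 m and x of reject_a in the frame of discard_box between -0.136 and 0.136 m and y of reject_a in the frame of discard_box between -0.112 and 0.112 m and z of reject_b in the frame of discard_box between -0.005 and 0.08 m and x of reject_b in the frame of discard_box between -0.136 and 0.136 m and y of reject_b in the frame of discard_box between -0.112 and 0.112 m and value of joint flap below 0.05 rad and linear speed of each of reject_a, reject_b below 0.03 m/s); the robot touches nothing.
It fails at once if the good tube on the worktop is shifted by more than 30 mm (distance of good_tube from where it was at the start of the episode above 0.03 m).
It fails at once if the rack of capped tubes is shifted by more than 30 mm (distance of falcon_rack from where it was at the start of the episode above 0.03 m).
It fails at once if the timer is shifted by more than 30 mm (distance of bench_timer from where it was at the start of the episode above 0.03 m).
It fails at once if the marker pen is shifted by more than 30 mm (distance of marker from where it was at the start of the episode above 0.03 m).
It also fails if it takes over 43 s, if anything falls off the work surface, if the arm or the gripper's body presses on something with over 40 N, if the wrist force passes 120 N, or if a joint passes its speed limit or range.

## Working session

There is one attempt and no reset: what is moved stays moved. The work goes in short steps, Python scripts to look and compute and a tool call to move; the robot and the scene stay as the last step left them, time stands still between calls to the robot, and variables do not carry over. Pictures are saved under pics/ and viewed, at most 10 in all, crops included, and the job is handed in when it is done.

Besides the shell and the picture viewer there is one more tool, called after "Request:" as a command line: name --argument value ..., lists and objects as JSON in quotes. carry_out: Moves the arm, as the interface text tells. Its arguments: {"type":"object","properties":{"series":{"type":"string"},"jaw":{"type":"number"},"grip_force":{"type":"number"}},"required":["series"]}

```bash
mkdir -p pics
cat > h.py <<'E'
import numpy as np, cv2
from workcell import bot, eyes, spot_in
def cloud(name, d):
    c=eyes.get_calibration(name); K=np.array(c['K'],float); D=np.array(c['distortion'],float)
    v,u=np.mgrid[0:400,0:640]
    p=cv2.undistortPoints(np.stack([u,v],-1).reshape(-1,1,2).astype(np.float64),K,D).reshape(400,640,2)
    X=np.dstack([p,np.ones((400,640))])*d[...,None]
    R=np.array(c['rotation'],float)
    if R.size==3: R=cv2.Rodrigues(R)[0]
    W=X@R.T+np.array(c['position']); W[d==0]=np.nan
    return W
E
python3 - <<'E'
from h import *
for n in ('top','side'):
    p,d=eyes.read_camera(n); cv2.imwrite(f'pics/{n}0.png',p); np.save(f'{n}0.npy',cloud(n,d))
    for t in ['discard_box','thumb_pad','reject_a','good_tube']:
        print(n,t,[(np.round(r['rect']).tolist(),round(r['score'],2)) for r in spot_in(n,t)[:6]])
    print(eyes.get_calibration(n)['position'])
s=bot.read_state(); print(s)
E
```

```text
top discard_box [([335.0, 200.0, 110.0, 129.0], 0.82)]
top thumb_pad [([338.0, 177.0, 99.0, 46.0], 0.67)]
top reject_a [([241.0, 254.0, 40.0, 8.0], 0.84), ([321.0, 210.0, 44.0, 10.0], 0.63), ([321.0, 231.0, 50.0, 11.0], 0.6), ([443.0, 250.0, 44.0, 20.0], 0.6), ([331.0, 201.0, 111.0, 122.0], 0.45)]
top good_tube [([248.0, 216.0, 43.0, 10.0], 0.78)]
[0.49393102 0.01775034 1.22327726]
side discard_box [([316.0, 219.0, 104.0, 80.0], 0.58)]
side thumb_pad [([337.0, 206.0, 33.0, 42.0], 0.67)]
side reject_a [([286.0, 310.0, 25.0, 36.0], 0.83), ([266.0, 193.0, 5.0, 19.0], 0.64), ([307.0, 194.0, 8.0, 29.0], 0.58)]
side good_tube [([318.0, 220.0, 104.0, 81.0], 0.73)]
[ 0.46447803 -0.8856366   0.73626752]
{'time': 0.5, 'q': array([-1.31091598e+00,  2.63894512e-01,  1.60408306e+00, -6.04564410e-06,
        1.27370107e+00, -3.68871514e-02]), 'joint_vel': array([ 0.00135022,  0.0009043 ,  0.00102159,  0.00050023,  0.00125379,
       -0.00033366]), 'joint_torque': array([-6.78707365e-04, -5.14406133e+01, -3.67236221e+01,  2.23345566e-06,
        2.60168163e-03,  2.89249090e-05]), 'tool_pos': array([ 0.19738319, -0.64544664,  0.24523849]), 'tcp_rot': array([-3.10698639e+00, -4.64442745e-01,  2.40526796e-05]), 'wrist_force': array([-0.2496371 , -0.03396289,  0.03465716]), 'torque': array([ 0.01080863, -0.07058889, -0.02346561]), 'grip_force': 0.0, 'width': 1.0000564411935344}
```

View pics/top0.png

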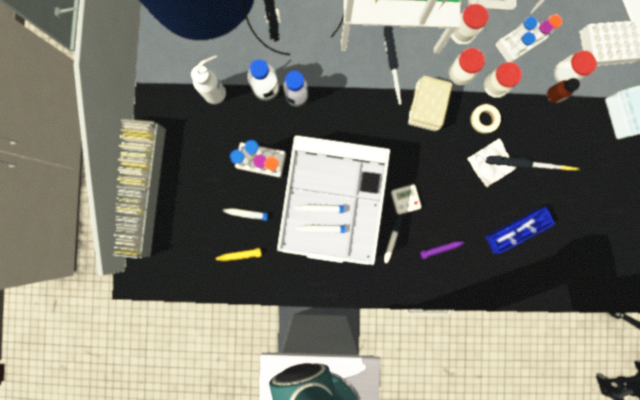

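View pics/side0.png

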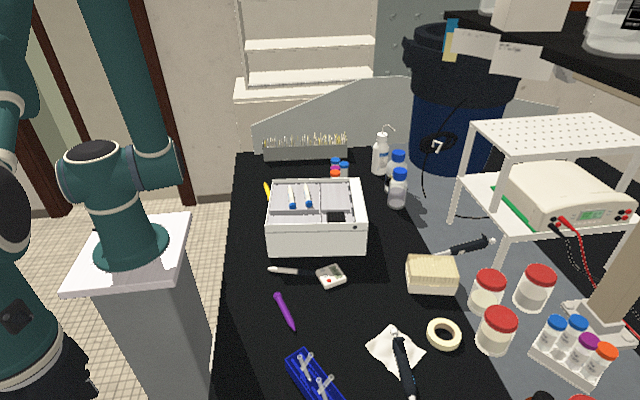

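The top view shows the box at about (335,200) with its thumb pad at (370,182). Two white, blue-capped tubes lie on its shelf at (323,209) and (323,229). The other tube-like things are the white tube on the worktop (246,214), which is the good tube, and the yellow (240,255) and purple (442,250) look-alikes. The two on the shelf are the rejects. I'll confirm that in a crop and measure.

Run:
```python
from h import *
p=cv2.imread('pics/top0.png'); cv2.imwrite('pics/crop0.png',cv2.resize(p[125:275,265:405],None,fx=4,fy=4,interpolation=cv2.INTER_CUBIC))
W=np.load('top0.npy'); S=np.load('side0.npy')
# box: points above 0.09 near
def box(W,name):
    m=(W[...,2]>0.107)&(W[...,2]<0.16)&(abs(W[...,0]-.5)<.25)&(abs(W[...,1])<.25)
    n,l,st,c=cv2.connectedComponentsWithStats(m.astype(np.uint8)); k=1+np.argmax(st[1:,4]); m=l==k
    P=W[m]; r=cv2.minAreaRect(P[:,:2].astype(np.float32)); print(name,r,m.sum(),np.percentile(P[:,2],[2,50,98]))
box(W,'top'); box(S,'side')
for u,v in [(323,209),(323,229),(305,208),(345,208),(305,229),(345,229),(370,182),(320,185),(330,250),(370,220)]: print((u,v),np.round(W[v,u],4))
hsv=cv2.cvtColor(p,cv2.COLOR_BGR2HSV)
m=(hsv[...,0]>95)&(hsv[...,0]<125)&(hsv[...,1]>120); m[:, :290]=0; m[:,385:]=0; m[:200]=0;m[:,:][260:]=0
n,l,st,c=cv2.connectedComponentsWithStats(m.astype(np.uint8))
for k in range(1,n): print('cap',c[k],st[k,4],np.nanmean(W[l==k],0))
dark=(p.max(2)<70); dark[:165]=0; dark[200:]=0; dark[:,:355]=0; dark[:,385:]=0
n,l,st,c=cv2.connectedComponentsWithStats(dark.astype(np.uint8))
for k in range(1,n): print('pad',c[k],st[k,4],np.nanmean(W[l==k],0))
```

```text
top ((0.5615590810775757, -0.018627256155014038), (0.23789134621620178, 0.2807857096195221), 83.47219848632812) 11040 [0.11083805 0.11582699 0.13272532]
side ((0.5692618489265442, 0.04798078536987305), (0.38399505615234375, 0.28014901280403137), 83.04731750488281) 5080 [0.10994549 0.11445459 0.13034349]
(323, 209) [0.5377 0.0054 0.1331]
(323, 229) [0.49   0.004  0.1316]
(305, 208) [0.5387 0.0484 0.1347]
(345, 208) [ 0.5424 -0.0481  0.1164]
(305, 229) [0.4887 0.0469 0.1341]
(345, 229) [ 0.4915 -0.0496  0.1141]
(370, 182) [ 0.6067 -0.1063  0.1261]
(320, 185) [nan nan nan]
(330, 250) [ 0.4398 -0.0146  0.1165]
(370, 220) [ 0.5152 -0.1098  0.1144]
cap [341.5 208.5] 24 [ 0.54022939 -0.03878494  0.13360043]
cap [342.5        228.76923077] 26 [ 0.49194724 -0.04250505  0.13313109]
pad [369.83157895 182.12280702] 285 [ 0.60647132 -0.1060548   0.12502033]
pad [384.  198.5] 2 [ 0.57640834 -0.15968831 -0.00278514]
```

View pics/crop0.png

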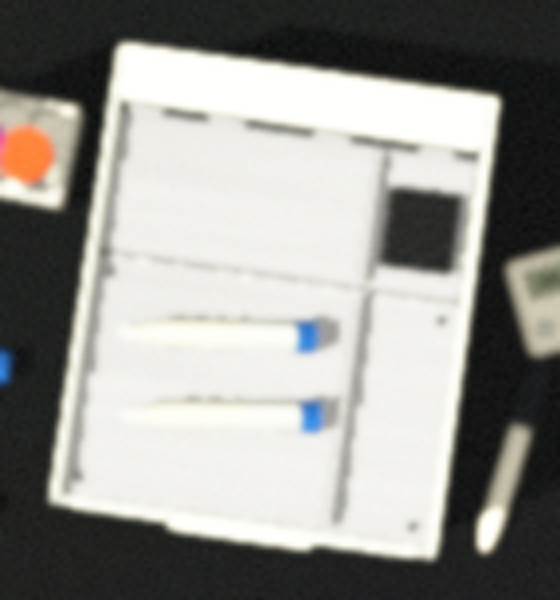

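The crop confirms it: two white tubes with blue caps lie on the shelf lane, at crop (228,332) and (228,415), with the pad at (424,228). The box is turned about -6.5° with its centre at about (0.562, -0.019). I'll move above the front of the lane now.

Request:
carry_out --series "0.016 0.041 0 -1.5;0.016 0.041 0 -1.5;0.016 0.041 0 -1.5;0.016 0.041 0 -1.5;0.016 0.041 0 -1.5;0.016 0.041 0 -1.5;0.016 0.041 0 -1.5;0.016 0.041 0 -1.5;0.016 0.041 0 -1.5;0.016 0.041 0 -1.5;0.016 0.041 0 -1.5;0.016 0.041 0 -1.5;0.016 0.041 0 -1.5;0.016 0.041 0 -1.5;0.016 0.041 0 -1.5;0.012 0.042 0 -1;0 0 0 0" --jaw 0.4

```text
time: 2.62
tool_pos: [0.4499, 0.0138, 0.2456]
tcp_rot: [-3.136, 0.171, -0.001]
wrist_force: [-0.6, -1.1, -0.5]
width: 0.7
grip_force: 0.0
```

Run:
```python
from h import *
W=np.load('top0.npy'); p=cv2.imread('pics/top0.png')
# housing / rim edges: fit line through outermost box-top points, per side
m=(W[...,2]>0.122)&(W[...,2]<0.14)&(abs(W[...,0]-.5616)<.19)&(abs(W[...,1]+.0187)<.17)
P=W[m][:,:2]
for th in (-5.5,-6.5,-7.5,-8.5):
    t=np.radians(th); c,s=np.cos(t),np.sin(t); d=P-[.5616,-.0187]; b=np.c_[c*d[:,0]+s*d[:,1],-s*d[:,0]+c*d[:,1]]
    # sharpness: edge positions per slice
    out=[]
    for a,o,sg in ((0,1,1),(1,0,1),(1,0,-1)):
        e=[];x=[]
        for lo in np.arange(-.1,.1,.01):
            k=(b[:,o]>lo)&(b[:,o]<lo+.01)
            if k.sum()>3: e.append((sg*b[k,a]).max()*sg);x.append(lo+.005)
        pf=np.polyfit(x,e,1); out.append((round(np.degrees(np.arctan(pf[0])),2),round(float(np.median(e)),4)))
    print(th,out)
s=bot.read_state(); print(s['time'],s['tool_pos'],s['tcp_rot'],s['wrist_force'],s['width'],s['q'])
R=cv2.Rodrigues(s['tcp_rot'])[0]; print(np.degrees(np.arctan2(R[1,1],R[0,1]))%180)
p,d=eyes.read_camera('side'); cv2.imwrite('pics/side1.png',cv2.resize(p[120:270,220:420],None,fx=4,fy=4,interpolation=cv2.INTER_CUBIC))
```

```text
-5.5 [(np.float64(1.26), 0.1392), (np.float64(12.59), 0.1165), (np.float64(-1.32), -0.1156)]
-6.5 [(np.float64(0.33), 0.1394), (np.float64(13.46), 0.1159), (np.float64(-0.17), -0.1156)]
-7.5 [(np.float64(-0.75), 0.1396), (np.float64(12.59), 0.1158), (np.float64(0.8), -0.1156)]
-8.5 [(np.float64(-1.78), 0.1394), (np.float64(13.64), 0.1159), (np.float64(1.74), -0.1156)]
2.625 [0.44992774 0.01378277 0.24557828] [-3.13636716e+00  1.70986276e-01 -8.82860251e-04] [-0.56126748 -1.12824128 -0.50094466] 0.6998794914192055 [-2.51300918e-02 -1.74017048e-01  2.05988772e+00  5.79889755e-04
  1.25514347e+00  1.65441315e+00]
83.7589646373064
```

Request:
carry_out --series "0 0 -0.03 0;0 0 -0.03 0;0 0 -0.025 0;0 0 -0.015 0;0 0 -0.008 0;0 0 0 0"

```text
time: 3.42
tool_pos: [0.4494, 0.0111, 0.1373]
tcp_rot: [3.136, -0.179, -0.0]
wrist_force: [0.9, -0.1, 0.2]
width: 0.701
grip_force: 0.0
```

Run:
```python
from h import *
p,d=eyes.read_camera('side'); cv2.imwrite('pics/side2.png',cv2.resize(p[140:260,240:380],None,fx=5,fy=5,interpolation=cv2.INTER_CUBIC))
W=cloud('side',d); s=bot.read_state(); print(s['tool_pos'],s['wrist_force'])
t=np.radians(-6.7); q=W-np.array([.5616,-.0187,0]); bx=np.cos(t)*q[...,0]+np.sin(t)*q[...,1]; by=-np.sin(t)*q[...,0]+np.cos(t)*q[...,1]
m=(abs(bx+.115)<.016)&(abs(by-.018)<.06)&(W[...,2]<.19)&(W[...,2]>.105)
i=np.argwhere(m); o=np.argsort(W[m][:,2]); 
for k in o[:60:3]: print(i[k],np.round([bx[m][k],by[m][k],W[m][k,2]],4), p[tuple(i[k])])
```

```text
[0.44986733 0.01124951 0.13786166] [-0.91149455  0.08972238  0.02101694]
[207 277] [-0.1131 -0.0161  0.1095] [179 185 191]
[203 282] [-0.0995  0.0015  0.1109] [155 155 160]
[205 276] [-0.1165 -0.0083  0.1112] [223 225 228]
[206 271] [-0.1307 -0.0135  0.1117] [218 222 225]
[201 281] [-0.103   0.0107  0.1118] [134 135 143]
[190 281] [-0.1071  0.0701  0.1119] [198 200 207]
[208 273] [-0.1239 -0.0239  0.1119] [221 222 224]
[207 281] [-0.1009 -0.0202  0.1122] [194 195 199]
[205 272] [-0.1281 -0.0094  0.1122] [215 219 224]
[205 275] [-0.1193 -0.0097  0.1122] [220 223 225]
[201 282] [-0.0999  0.0097  0.1124] [114 116 116]
[190 283] [-0.1007  0.069   0.1124] [220 222 226]
[204 279] [-0.1078 -0.0055  0.1125] [225 226 231]
[205 280] [-0.1044 -0.0108  0.1127] [220 224 227]
[206 279] [-0.107  -0.0158  0.1127] [223 225 228]
[199 280] [-0.1066  0.0198  0.1128] [126 127 130]
[201 280] [-0.1059  0.0093  0.1128] [179 181 185]
[191 283] [-0.1003  0.0626  0.1129] [218 221 223]
[205 274] [-0.1221 -0.0106  0.113 ] [221 222 225]
[193 280] [-0.1088  0.0517  0.113 ] [217 219 225]
```

View pics/side2.png

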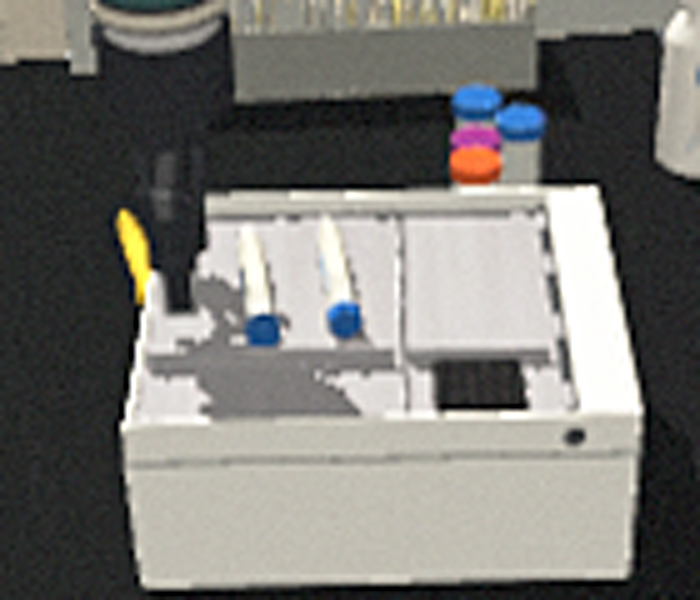

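The finger tip shows at crop (180,310), just above the shelf front. The tubes haven't moved. I'll creep down and watch the force.

Request:
carry_out --series "0 0 -0.002 0;0 0 -0.002 0;0 0 -0.002 0;0 0 0 0"

```text
time: 3.98
tool_pos: [0.4492, 0.0116, 0.1311]
tcp_rot: [-3.137, 0.178, 0.001]
wrist_force: [1.1, -0.0, -0.6]
width: 0.7
grip_force: 0.0
```

Request:
carry_out --series "0 0 -0.0015 0;0 0 -0.0015 0;0 0 0 0"

```text
time: 4.35
tool_pos: [0.4492, 0.0115, 0.1281]
tcp_rot: [3.137, -0.178, -0.001]
wrist_force: [-0.6, 0.7, 0.8]
width: 0.704
grip_force: 0.0
```

Request:
carry_out --series "0 0 -0.0015 0;0 0 -0.0015 0;0 0 0 0"

```text
time: 4.72
tool_pos: [0.4492, 0.0115, 0.1251]
tcp_rot: [-3.137, 0.178, 0.001]
wrist_force: [0.8, 0.2, 0.8]
width: 0.697
grip_force: 0.0
```

Request:
carry_out --series "0 0 -0.0015 0;0 0 -0.0015 0;0 0 0 0"

```text
time: 5.1
tool_pos: [0.4496, 0.0115, 0.1239]
tcp_rot: [3.137, -0.178, -0.0]
wrist_force: [-5.5, -0.2, 12.0]
width: 0.701
grip_force: 6.0
```

The tips touched at TCP z 0.124. I'll lift to 3–4 mm above the shelf and start pushing along the box's +x.

Request:
carry_out --series "0 0 0.005 0;0 0 0 0;0.008 -0.001 0 0;0.008 -0.001 0 0;0.008 -0.001 0 0;0.008 -0.001 0 0;0.008 -0.0009 0 0;0.008 -0.0009 0 0;0.008 -0.0009 0 0;0.008 -0.0009 0 0;0.008 -0.0009 0 0;0.008 -0.0009 0 0;0.008 -0.0009 0 0;0 0 0 0"

```text
time: 6.85
tool_pos: [0.5382, 0.0011, 0.1274]
tcp_rot: [-3.137, 0.178, -0.001]
wrist_force: [-0.0, -0.4, -0.0]
width: 0.695
grip_force: 0.0
```

Run:
```python
from h import *
p,d=eyes.read_camera('side'); q,e=eyes.read_camera('top')
a=cv2.resize(p[150:250,250:380],(520,400),interpolation=cv2.INTER_CUBIC); 
cv2.imwrite('pics/mid.png',a)
```

```text
(no output)
```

View pics/mid.png

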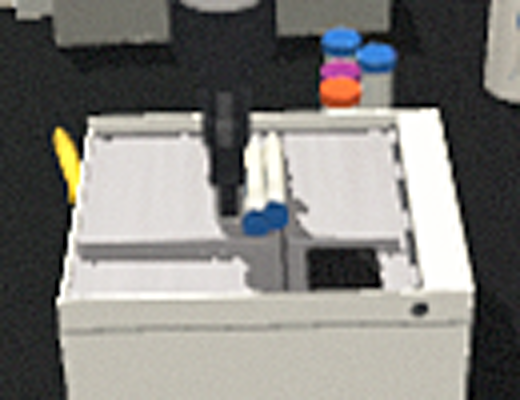

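Both tubes sit upright side by side at the shelf edge, at crop (255,190) and (275,185). I'll push another 48 mm so both lie fully on the flap.

Request:
carry_out --series "0.008 -0.0009 0 0;0.008 -0.0009 0 0;0.008 -0.0009 0 0;0.008 -0.0009 0 0;0.008 -0.0009 0 0;0.008 -0.0009 0 0;0 0 0 0;-0.01 0.001 0 0;0 0 0.03 0;0 0 0.04 0;0 0 0 0"

```text
time: 8.32
tool_pos: [0.5772, -0.0032, 0.2015]
tcp_rot: [-3.136, 0.178, -0.012]
wrist_force: [0.2, 0.5, -0.4]
width: 0.699
grip_force: 0.0
```

Run:
```python
from h import *
p,d=eyes.read_camera('side'); s=bot.read_state(); print(s['tool_pos'])
cv2.imwrite('pics/onflap.png',cv2.resize(p[150:250,250:380],(520,400),interpolation=cv2.INTER_CUBIC))
t=np.radians(-6.7); c,n=np.cos(t),np.sin(t)
w=np.array([.5616+c*.054+n*.081,-.0187+n*.054-c*.081]); print('pad',w,w-s['tool_pos'][:2])
```

```text
[ 0.5758868  -0.00314381  0.19931361]
pad [ 0.60578089 -0.10544704] [ 0.02989409 -0.10230323]
```

View pics/onflap.png

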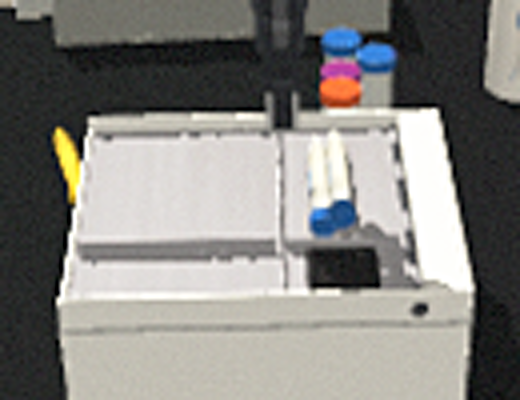

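Both tubes lie on the flap, at crop (322,190) and (340,185). Next I'll shut the jaws, go over the pad, and press down.

Request:
carry_out --series "0.01 -0.034 0.003 0;0.01 -0.034 0 0;0.01 -0.035 0 0;0 0 0 0;0 0 0 0;0 0 0 0;0 0 -0.025 0;0 0 -0.02 0;0 0 -0.005 0;0 0 0 0" --jaw -1

```text
time: 9.62
tool_pos: [0.6051, -0.1058, 0.1498]
tcp_rot: [-3.136, 0.177, 0.002]
wrist_force: [0.0, -0.3, 0.8]
width: -0.003
grip_force: 0.0
```

Request:
carry_out --series "0 0 -0.007 0;0 0 -0.007 0;0 0 -0.007 0;0 0 -0.007 0;0 0 -0.007 0;0 0 -0.007 0;0 0 -0.007 0;0 0 -0.002 0;0 0 0 0;0 0 0 0;0 0 0 0;0 0 0 0"

```text
time: 11.12
tool_pos: [0.6062, -0.1065, 0.1007]
tcp_rot: [3.136, -0.178, 0.003]
wrist_force: [-3.0, -0.2, 6.7]
width: -0.0
grip_force: 2.9
```

Run:
```python
from h import *
p,d=eyes.read_camera('side'); q,e=eyes.read_camera('top')
a=cv2.resize(p[150:250,250:380],(520,400),interpolation=cv2.INTER_CUBIC)
cv2.imwrite('pics/open.png',a); cv2.imwrite('pics/opent.png',q)
```

```text
(no output)
```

View pics/open.png

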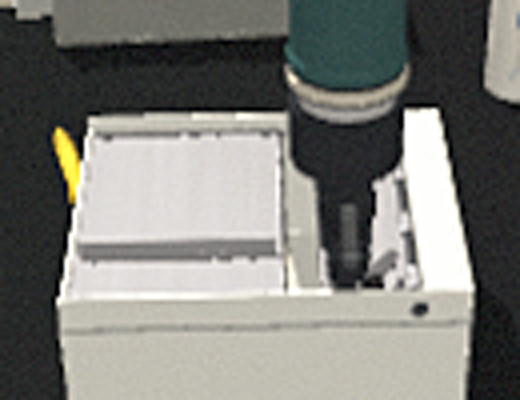

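The flap is pressed open at crop (350,280) and no tubes show on it from the side. I'll press slightly deeper, hold, and check from above.

Request:
carry_out --series "0 0 -0.003 0;0 0 -0.001 0;0 0 0 0;0 0 0 0;0 0 0 0;0 0 0 0;0 0 0 0;0 0 0 0"

```text
time: 12.22
tool_pos: [0.6063, -0.1065, 0.0967]
tcp_rot: [3.136, -0.178, 0.003]
wrist_force: [-2.4, -0.4, 6.5]
width: 0.0
grip_force: 2.8
```

Run:
```python
from h import *
q,e=eyes.read_camera('top'); print(bot.read_state()['wrist_force'])
cv2.imwrite('pics/opent2.png',cv2.resize(q[125:275,265:405],None,fx=4,fy=4,interpolation=cv2.INTER_CUBIC))
```

```text
[-1.96731951  0.29593459  6.0099874 ]
```

View pics/opent2.png

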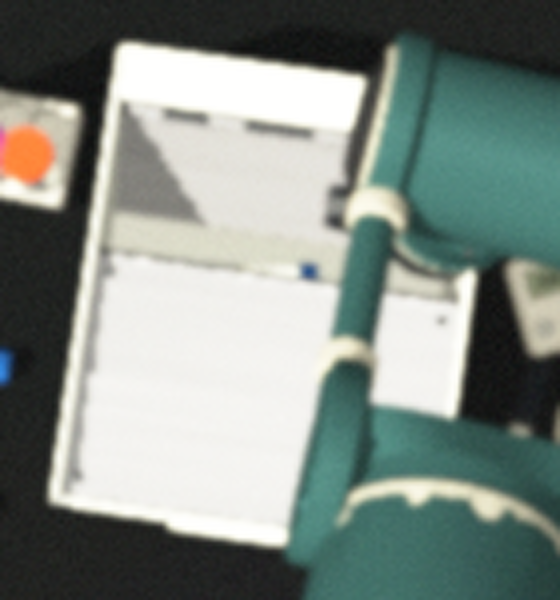

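The flap surface is empty from above, and one tube's cap and body show inside the gap at crop (308,271). I'll check its depth before releasing.

Run:
```python
from h import *
q,e=eyes.read_camera('top'); W=cloud('top',e)
for v in range(188,197): print(v,[np.round(W[v,u,2],3) for u in (300,310,320,330,338,342,345)], q[v,342])
```

```text
188 [np.float64(0.009), np.float64(0.012), np.float64(0.012), np.float64(0.007), np.float64(0.006), np.float64(0.015), np.float64(0.009)] [201 218 218]
189 [np.float64(0.113), np.float64(0.009), np.float64(0.013), np.float64(0.008), np.float64(0.007), np.float64(0.011), np.float64(0.013)] [193 208 208]
190 [np.float64(0.112), np.float64(0.111), np.float64(0.012), np.float64(0.009), np.float64(0.009), np.float64(0.012), np.float64(0.006)] [179 180 174]
191 [np.float64(0.118), np.float64(0.11), np.float64(0.034), np.float64(0.034), np.float64(0.009), np.float64(0.037), np.float64(0.013)] [151 124 104]
192 [np.float64(0.113), np.float64(0.114), np.float64(0.12), np.float64(0.04), np.float64(0.031), np.float64(0.036), np.float64(0.009)] [135  87  53]
193 [np.float64(0.114), np.float64(0.114), np.float64(0.114), np.float64(0.112), np.float64(0.037), np.float64(0.041), np.float64(0.011)] [135  90  57]
194 [np.float64(0.117), np.float64(0.115), np.float64(0.114), np.float64(0.115), np.float64(0.04), np.float64(0.041), np.float64(0.011)] [140 120 106]
195 [np.float64(0.114), np.float64(0.117), np.float64(0.115), np.float64(0.115), np.float64(0.113), np.float64(0.114), np.float64(0.012)] [187 185 185]
196 [np.float64(0.115), np.float64(0.113), np.float64(0.116), np.float64(0.115), np.float64(0.114), np.float64(0.115), np.float64(0.113)] [228 231 231]
```

The visible tube lies low, with its top at about 40 mm, and the flap is clear. It has been held open well over a second. I'll let it close gently and withdraw.

Request:
carry_out --series "0 0 0 0;0 0 0.007 0;0 0 0.007 0;0 0 0.007 0;0 0 0.007 0;0 0 0.007 0;0 0 0.007 0;0 0 0.007 0;0 0 0.02 0;0 0 0.03 0;0 -0.02 0.04 0;0 -0.04 0.03 0;-0.02 -0.05 0 0;-0.02 -0.05 0 0;-0.02 -0.05 0 0;-0.02 -0.05 0 0;-0.02 -0.05 0 0;0 0 0 0;0 0 0 0"

```text
time: 14.7
tool_pos: [0.5056, -0.4162, 0.265]
tcp_rot: [-3.136, 0.179, -0.002]
wrist_force: [0.3, -0.2, -0.9]
width: 0.001
grip_force: 0.0
```

Run:
```python
from h import *
q,e=eyes.read_camera('top'); print(bot.read_state()['wrist_force'],bot.read_state()['time'])
W=cloud('top',e)
for u,v in [(370,182),(320,185),(310,178),(325,190)]: print(np.round(np.nanmedian(W[v-1:v+2,u-1:u+2].reshape(-1,3),0),4))
cv2.imwrite('pics/end.png',cv2.resize(q[110:290,200:480],None,fx=2.8,fy=2.8,interpolation=cv2.INTER_CUBIC))
```

```text
[0.77372383 0.8577726  0.18172693] 14.75
[ 0.6068 -0.1065  0.1249]
[0.5967 0.0142 0.1164]
[0.6132 0.0391 0.1153]
[0.585  0.0016 0.1139]
```

View pics/end.png

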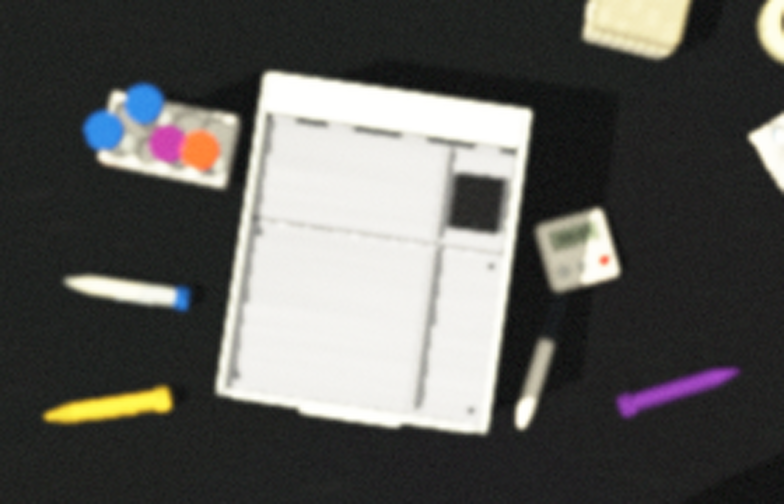

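The shelf and flap are empty and the flap is flush, with the pad at 125 mm. The good tube (130,290), rack, timer and marker are all where they were, so I'm handing in.

```bash
python3 -c "
from workcell import bot
print(bot.finish_job())"
```

```text
the job is handed in; nothing more can be done
None
```

Both rejected tubes are off the shelf and inside the discard box, the flap is fully shut, nothing around the box moved, and the job was handed in at about 15 s; only one tube was in view in the bin, so the second tube's drop is judged from the empty shelf and flap.

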